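Load and latch a spring compression creep cell

TASK

Load the square balsa block into the creep cell: set it in the middle of the sprung bed, then put the press plate over it between the four guide posts and, to bed everything in, push it squarely and slowly down, past the catches, until the bed comes level and firmly against its stops. Never lean on it with more than about 25 N, because the balsa crushes; keep it firmly against the stops for half a second, then let go so that the plate stays latched under both spring catches. Leave the other things on the bench where they are.

Things in the scene. Friction and masses are not known exactly. Their poses are not given: they have to be found in the camera images.
- cell: Creep cell, bolted down: aluminium base 132 (x) x 190 (y) x 12 mm. Origin: centre of its underside; z up. Four 10 mm guide posts at x, y = +-33 mm, straight up to 88 mm, then tapered (lead-in) to 100 mm; an 80 mm disc passes between them with 1.5 mm to spare all round. Grey catch housings, 90 mm high, at |y| 56 to 86 mm, |x| under 20 mm; the +x and -x sides are open.
- bed: Sprung bed: loose aluminium disc, 80 mm diameter, 8 mm thick, 130 g, between the posts on three spring plungers. Origin: centre of its underside, 42 mm above the cell's when unloaded (upper face 50 mm). Springs: 5.4 N at the top, 0.3 N more per mm. At 18 mm down the catches snap over the plate; the stops come 1.5 to 9.5 mm farther, where springs alone take 10 to 13 N of push on the block.
- stops: Three brass stop screws under the bed, whose setting differs from cell to cell and cannot be read off: tips 14.5 to 22.5 mm above the cell's origin, all three alike. Origin: the same as the cell's. The bed's underside comes to rest on the tips when it bottoms out.
- catch_left (a joint): Bevelled spring bolt, 16 mm wide, on the cell's +y side. 0 = fully in (nose 35 mm from the cell's axis); grows (m) as it is pushed out, up to 0.010. Its flat underside, 70 mm above the cell's origin, holds the plate down; its bevelled top slopes up and outwards to 90 mm. The plate's rim coming down pushes it aside (about 1 N of push per catch), then it snaps back to 0 over the rim.
- catch_right (a joint): The same bolt on the cell's -y side.
- press_plate: Press plate, about 300 g, standing on the bench: 50 mm square boss 2 mm deep under an aluminium disc of 80 mm diameter (rim 2 to 8 mm above the origin), 16 mm steel stem, black flat-sided grip, 90 mm high in all. Origin: centre of the boss's underside. Latched, it lies about 62 mm above the cell's origin. Its yaw in the cell does not matter.
- plate_grip (a point): Centre of the press plate's grip, 70 mm above its origin. The grip is 26 mm thick between flats (along the plate's y axis), 36 mm wide (x) and 40 mm high (50 to 90 mm above the origin).
- coupon: Pale balsa block 40 x 40 x 30 mm (z), 20 g, lying on the bench. Origin: centre of its underside; x and y along its sides.
- tensile_bar: Flat dog-bone wooden tensile bar, 130 x 20 x 6 mm; leave alone. Origin: centre of its underside.
- caliper: Steel caliper lying flat, about 205 x 65 mm, 10 mm high; leave alone. Origin: on its underside, near its black slide.
- check_weight: Brass knobbed weight, 36 mm diameter, 52 mm high; leave alone. Origin: centre of its underside.
There are look-alikes about, which are no part of the job. Leave any orange or pink look-alike of the coupon alone. Of the things that look like the press_plate, the smaller one is meant.

How it is judged (in metres and radians):
On the way, in this order (a step that is already met when the one before it is completed fails the run):
1. the balsa block stands on the sprung bed, within 6 mm of its centre, let go (horizontal distance between coupon and bed below 0.006 m and z of coupon in the frame of bed between 0.006 and 0.011 m and angle between coupon's own z axis and vertical below 0.05 rad and contact force between the fingers and coupon below 0.1 N), for 0.2 s.
2. the press plate, pushed down on the block, holds the bed against its stops (4 N or more) with bed and plate level within 2 degrees for 0.3 s (contact force between bed and stops above 4 N and contact force between press_plate and coupon above 5 N and angle between each of bed, press_plate's own z axis and vertical below 0.035 rad), for 0.3 s.
At the end, for the whole second after the job is handed in: The plate is latched, let go and at rest: its origin 55 to 64 mm above and within 4 mm of the cell's, plate and bed level within 2 degrees, both catches within 1.5 mm of home, the block on the bed within 7 mm of its centre, clamped with over 3 N (z of press_plate in the frame of cell between 0.055 and 0.064 m and angle between each of press_plate, bed's own z axis and vertical below 0.035 rad and value of joint each of catch_left, catch_right below 0.0015 m and horizontal distance between coupon and bed below 0.007 m and horizontal distance between press_plate and cell below 0.004 m and z of coupon in the frame of bed between 0.006 and 0.011 m and contact force between press_plate and coupon above 3 N and linear speed of press_plate below 0.01 m/s); the robot touches nothing.
It fails at once if the press plate bears on the block with more than 30 N (the balsa is crushed) (contact force between press_plate and coupon above 30 N).
It fails at once if the tensile bar is moved by more than 20 mm (distance of tensile_bar from where it was at the start of the episode above 0.02 m).
It fails at once if the caliper is moved by more than 20 mm (distance of caliper from where it was at the start of the episode above 0.02 m).
It fails at once if the check weight is moved by more than 20 mm (distance of check_weight from where it was at the start of the episode above 0.02 m).
It also fails if it takes over 72 s, if anything falls off the work surface, if the arm or the gripper's body presses on something with over 40 N, if the wrist force passes 120 N, or if a joint passes its speed limit or range.

ROBOT

A 6-joint arm with a two-finger parallel gripper is mounted at the origin on the work surface. World frame = base frame: x ahead of the robot, y to its left, z up, the work surface at z = 0. Lengths are in mm, angles in rad, forces in N, time in s.
With the tool pointing down it reaches from about 275 to 1000 mm from the base axis. Payload 8.4 kg.
Tool frame: the origin (TCP) lies on the centre line of the jaws, within the pads' length; the fingertips stand 17 mm ahead of it and the grasp point (between the pads) lies 2 mm behind it (r.tcp_to_tips is the z of the fingertips in the tool frame, in mm); z points along the fingers, y is the direction in which the jaws open and shut (so a half turn about z gives the same grasp; the last joint's range is limited). The gripper opens to 85 mm and grips with 20 to 120 N. Pads are 22 mm wide; open, the fingers measure 114 mm over their backs; the gripper's body (76 mm by 85 mm) begins 54 mm behind the grasp point. The pads swing forward as they close: fully open they stand 13 mm farther back than shut.
Start: joints at [-1.276, 0.353, 1.633, -0, 1.155, -0.002], TCP at [182.787, -597.676, 226.381] pointing down, gripper open.
Joint ranges: [-2.63, 2.63], [-0.92, 2.1], [0.06, 2.66], [-1.3, 4.44], [0, 2.69], [-3.02, 3.02]. Speed limits (rad/s): [2.22, 2.22, 2.79, 3.14, 3.14, 3.14].

INTERFACE

Orientations are given as [roll, pitch, yaw] about the fixed x, y, z axes, in that order (R = Rz(yaw) Ry(pitch) Rx(roll)).
In Python, from rig import r, cams, job gives the robot as it stands.
- The arm moves only by the tool drive_tool, never from a script. Its argument "deltas" is a list of rows, each a list of 4 numbers: the shift along the tool's x, y, z in cm, then the turn about the tool's z in rad. In form: [[x, y, z, roll], ...]. A call has 1 to 12 rows; each row shifts and turns the commanded pose from where the row before left it, along the tool's axes as they then stand; what a row does not reach is not made up. A row lasts 1/12 s, in which the tool goes at most 41.7 mm and 7.16 degrees, less where a joint would pass 70% of its speed; a pose out of reach is approached as far as the arm can. A call with a gripper value outside its range is refused whole. "jaw" is the closure, from 0 (fully open) to 1 (shut), set as the call begins (left out, the last holds). The fingers move at their own pace and stop on an object; "force" is the grip in N (left out, the last holds). Time passes only in rows, so rows that do not move let the fingers close. It gives the time, the measured TCP pose, the force and the opening at its end, in the units of the state.
- r.sense(): the state, without advancing time (a new reading comes with each control period).
- cams.grab_frame(name): name is "scene" or "top" or "wrist"; returns (picture, depth): 480x640x3 uint8, red, green, blue; 480x640 float32, mm along the optical axis (not along the pixel's ray), 0 where there is no reading.
- cams.camera_params(name): a dict with "fx", "fy", "cx", "cy" (pixels), "R" (3x3) and "t" (3): a world point X has camera coordinates R X + t. Camera axes: x right, y down, z forward; pixel columns grow to the right and rows downward; lengths in mm; the calibration is good to about 2 mm. A picture is of the moment at which its call begins: read the wrist's pose just before it. camera_params takes no time and is no camera call; for the wrist camera it gives the pose at the moment of the call.
- job.sign_off(): hands the job in, once; it reports no verdict.
The state is a dict: "clock": time; "qpos": joint angles; "qvel": joint speeds; "joint_efforts": joint torques, N m; "eef_pos": TCP position; "tcp_rot": TCP orientation; "contact_force": force on the tool from outside, world axes, zero at the start; "wrist_torque": the same for the moment, N m; "opening": opening from 0.0 (shut) to 1.0 (fully open).
Only numpy, scipy, OpenCV 4.12 (cv2) and the standard library are available. Lean on these libraries where they do the work, as an engineer would, in place of code of your own. Each camera call takes 0.05 s, during which the arm holds its last target. There are 200 camera calls.

## Working session

There is one attempt and no reset: what is moved stays moved. The work goes in short steps, Python scripts to look and compute and a tool call to move; the robot and the scene stay as the last step left them, time stands still between calls to the robot, and variables do not carry over. Pictures are saved under pics/ and viewed, about 8 in all and at most 12, crops included, and the job is handed in when it is done.

Besides the shell and the picture viewer there is one more tool, called after ">>>" by a JSON object that holds its "name" and its "arguments", one argument or row to a line. drive_tool: Moves the arm, as the interface text tells. Its arguments: {"type":"object","properties":{"deltas":{"type":"array"},"jaw":{"type":"number"},"force":{"type":"number"}},"required":["deltas"]}

```bash
ls; mkdir -p pics; cat > h.py <<'E'
import numpy as np, cv2
from rig import r, cams, job
def grab(n):
    P=cams.camera_params(n); im,d=cams.grab_frame(n); return im,d,P
def save(im,f): cv2.imwrite('pics/'+f,cv2.cvtColor(im,cv2.COLOR_RGB2BGR))
def pts(d,P):
    v,u=np.mgrid[:480,:640]; X=np.stack([(u-P['cx'])/P['fx']*d,(v-P['cy'])/P['fy']*d,d],-1)
    return (X-np.array(P['t']))@np.array(P['R'])
def ray(u,v,P,z):
    R=np.array(P['R']);t=np.array(P['t']); c=-R.T@t
    w=R.T@np.array([(u-P['cx'])/P['fx'],(v-P['cy'])/P['fy'],1]); return c+w*(z-c[2])/w[2]
E
python3 - <<'E'
from h import *
print(r.sense(), r.tcp_to_tips)
for n in('top','scene'):
    im,d,P=grab(n); save(im,n+'0.png'); np.savez(n+'0.npz',im=im,d=d,**P); print(n,P,(d>0).mean())
E
```

```text
pics
{'clock': 0.0, 'qpos': array([-1.27639186e+00,  3.53641658e-01,  1.63413092e+00, -5.27143524e-06,
        1.15519215e+00, -2.41760397e-03]), 'qvel': array([-7.12372879e-04, -1.00813502e-03,  6.75951774e-05,  4.68760512e-05,
       -3.54706863e-04, -3.24299246e-04]), 'joint_efforts': array([ 1.57997434e-03, -6.05245471e+01, -3.42071378e+01, -2.84309016e-05,
        9.27095592e-03, -1.39525972e-05]), 'eef_pos': array([ 182.65090759, -597.21562538,  225.66711184]), 'tcp_rot': array([-3.14022057e+00,  1.50262071e-06,  2.96824199e-01]), 'contact_force': array([ 0.32709195,  0.04536791, -0.15692965]), 'wrist_torque': array([-0.00528196, -0.03841332, -0.06625384]), 'opening': 1.0001396928828925} 17.0
top {'fx': 441.18551194958565, 'fy': 441.18551194958565, 'cx': 322.0551626940876, 'cy': 243.02335213832106, 'R': array([[ 0.0148377 , -0.99957708,  0.02501027],
       [-0.9964063 , -0.01686751, -0.08300583],
       [ 0.08339259, -0.02368878, -0.99623517]]), 't': array([-26.43085278, 536.26851714, 751.75405691])} 0.9960546875
scene {'fx': 485.9263101943987, 'fy': 485.9263101943987, 'cx': 319.40539752904226, 'cy': 244.28396139064682, 'R': array([[-0.37998296,  0.92467218, -0.02437843],
       [ 0.56386913,  0.21066212, -0.79854435],
       [-0.73325614, -0.31717949, -0.60144211]]), 't': array([ 206.67022335, -236.15198009, 1215.68788502])} 0.99599609375
```

View pics/top0.png

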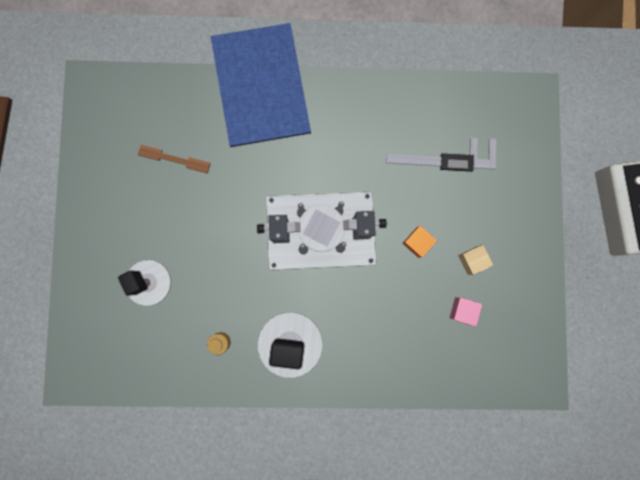

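View pics/scene0.png

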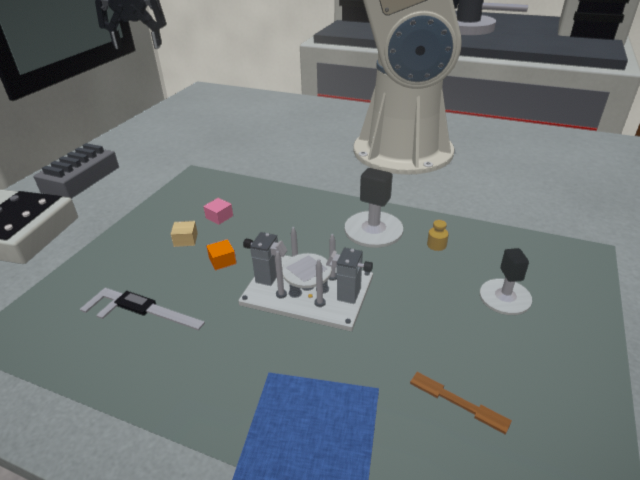

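The top view shows the coupon at (477,260), the orange block at (420,241) and the pink one at (467,312). The cell is at (321,231), the smaller plate's disc at (147,283) with its grip at (132,283), and the larger look-alike at (290,345).

```bash
python3 - <<'E'
from h import *
Z=np.load('top0.npz'); im=Z['im'];d=Z['d'];P={k:Z[k] for k in('fx','fy','cx','cy','R','t')}
W=pts(d,P); v,u=np.mgrid[:480,:640]
def box(a,b,c,e): return (u>a)&(u<b)&(v>c)&(v<e)
def rep(n,m):
    p=W[m]
    if len(p)<5: print(n,len(p));return
    (c,s,a)=cv2.minAreaRect(p[:,:2].astype(np.float32)); (cc,rr)=cv2.minEnclosingCircle(p[:,:2].astype(np.float32))
    print(n,len(p),'med',np.median(p,0).round(1),'rect',np.round(c,1),np.round(s,1),round(a,1),'circ',np.round(cc,1),round(rr,1))
z=W[...,2]
print('table z',np.median(z[box(350,380,300,380)]))
rep('coupon',box(455,500,240,280)&(z>24))
rep('disc',box(115,180,255,310)&(z>3)&(z<14))
rep('grip',box(105,160,260,305)&(z>80))
rep('bed',box(295,350,200,255)&(z>45)&(z<56))
rep('base',box(255,390,185,275)&(z>8)&(z<16))
rep('housings',box(255,390,185,275)&(z>84)&(z<95))
for n,b in dict(p1=(290,308,198,220),p2=(333,350,198,220),p3=(292,312,240,258),p4=(333,350,238,258)).items(): rep(n,box(*b)&(z>70))
hsv=cv2.cvtColor(im,cv2.COLOR_RGB2HSV)
m=box(455,500,240,280)&(hsv[...,1]>75); print(m.sum(),np.unique(hsv[255:265,470:485].reshape(-1,3),axis=0)[::20])
cs,_=cv2.findContours(m.astype(np.uint8),0,1); c=max(cs,key=cv2.contourArea)
print(cv2.minAreaRect(c), np.array([ray(*p,P,30)[:2] for p in cv2.boxPoints(cv2.minAreaRect(c))]))
E
```

```text
table z 0.6309835038664515
coupon 542 med [ 510.9 -290.4   29.7] rect [ 482.8 -159.3] [ 46.7 316.8] 12.3 circ [ 487.3 -158.3] 159.5
disc 1214 med [464.1 277.4   7.9] rect [464.  288.6] [ 91.7 110.9] 0.9 circ [467.5 289.8] 67.7
grip 408 med [462.9 285.3  89.2] rect [476.  153.1] [ 38.  303.1] 5.7 circ [472.  152.7] 152.3
bed 1680 med [559.5 -16.3  49.4] rect [560.5 -16.1] [79.4 76.8] 1.2 circ [557.3 -16. ] 49.1
base 4404 med [536.5 -13.3  11.8] rect [559.9 -15.9] [132.1 189.8] 3.6 circ [560.2 -15.8] 113.6
housings 1175 med [559.7  12.4  89.7] rect [559.1 -15.5] [ 74.9 209.1] 1.8 circ [559.9 -15.5] 104.7
p1 40 med [588.6  18.4  91.5] rect [533.5  12.3] [124.8   8.5] 7.0 circ [533.8   9.5] 62.4
p2 40 med [592.8 -45.7  91.6] rect [583.6 -50.1] [30.1  9.4] 17.8 circ [584.1 -51.7] 15.4
p3 36 med [523.9  14.2  92. ] rect [500.3  10.2] [59.1  8.7] 10.8 circ [500.5   8.9] 29.7
p4 40 med [527.8 -49.4  91.9] rect [503.2 -25.9] [ 9.1 81.5] 46.3 circ [502.  -27.2] 40.8
456 [[ 18  77 215]
 [ 20  74 223]]
((475.2000732421875, 259.9000244140625), (22.360679626464844, 24.59674644470215), 63.43495178222656) [[ 518.35542837 -257.83061612]
 [ 538.30699153 -296.94197195]
 [ 503.51358042 -314.04733399]
 [ 483.74226606 -275.00465607]]
```

>>> {"name": "drive_tool", "arguments": {
  "deltas": [
    [3.1,-1.5,0,0],
    [3.4,-1.65,0,0],
    [3.4,-1.65,0,0],
    [3.4,-1.65,0,0],
    [3.4,-1.65,0,0],
    [3.4,-1.65,0,0],
    [3.4,-1.65,0,0],
    [3.4,-1.65,0,0],
    [3.4,-1.65,0,0],
    [3.4,-1.65,0,0],
    [3.4,-1.65,0,-0.08],
    [3.2,-1.65,0,-0.08]
  ]
}}

```text
clock: 1.1
eef_pos: [510.1, -288.4, 226.2]
tcp_rot: [3.142, -0.0, 0.46]
contact_force: [0.3, -0.4, 0.1]
opening: 1.005
```

```bash
cat >> h.py <<'E'
def wrist(tag):
    s=r.sense(); im,d,P=grab('wrist'); save(im,tag+'.png'); np.savez(tag+'.npz',im=im,d=d,**P)
    print('clock',round(s['clock'],2),'tcp',s['eef_pos'].round(1),'rpy',s['tcp_rot'].round(4)); return im,d,P,s
def toolshift(dx,dy,yaw):
    c,s=np.cos(yaw),np.sin(yaw); return round(dx*c+dy*s,1), round(dx*s-dy*c,1)
def world(d,P):
    return pts(d,P)
def clean(m,W=None):
    m=cv2.morphologyEx(m.astype(np.uint8),cv2.MORPH_OPEN,np.ones((3,3)))
    n,l,st,_=cv2.connectedComponentsWithStats(m); k=1+st[1:,4].argmax(); return l==k
E
python3 - <<'E'
from h import *
im,d,P,s=wrist('w1'); R=np.array(P['R']);print('cam pos',-R.T@P['t'],'axis',R[2].round(3))
W=pts(d,P); hsv=cv2.cvtColor(im,cv2.COLOR_RGB2HSV)
near=np.hypot(W[...,0]-511,W[...,1]+290)<40
m=clean(near&(W[...,2]>25)&(W[...,2]<35)); print(m.sum())
c=max(cv2.findContours(m.astype(np.uint8),0,1)[0],key=cv2.contourArea); print(cv2.minAreaRect(c))
q=np.array([ray(*p,P,30)[:2] for p in c[:,0]],np.float32); print(cv2.minAreaRect(q), np.median(W[m],0))
E
```

```text
clock 1.1 tcp [ 510.1 -288.4  226.2] rpy [ 3.1415e+00 -1.0000e-04  4.6040e-01]
cam pos [ 583.83892741 -252.70393037  374.87745148] axis [-0.282 -0.14  -0.949]
1494
((322.0, 204.0), (38.0, 38.0), 90.0)
((514.4757080078125, -291.5731506347656), (40.54134750366211, 40.047332763671875), 26.356569290161133) [ 515.16002864 -291.12089569   31.34365683]
```

>>> {"name": "drive_tool", "arguments": {
  "deltas": [
    [0.1,0.2,3.0,0],
    [0.15,0.15,4.0,0],
    [0,0,4.0,0],
    [0,0,4.0,0],
    [0,0,2.5,0],
    [0,0,1.5,0],
    [0,0,1.2,0],
    [0,0,0,0],
    [0,0,0,0]
  ],
  "jaw": 0
}}

```text
clock: 1.9
eef_pos: [512.3, -292.0, 24.3]
tcp_rot: [-3.141, 0.0, 0.457]
contact_force: [0.6, 0.8, 0.4]
opening: 0.999
```

>>> {"name": "drive_tool", "arguments": {
  "deltas": [
    [0,0,0,0],
    [0,0,0,0],
    [0,0,0,0],
    [0,0,0,0],
    [0,0,0,0],
    [0,0,0,0],
    [0,0,0,0]
  ],
  "jaw": 1,
  "force": 20
}}

```text
clock: 2.48
eef_pos: [512.9, -292.1, 25.3]
tcp_rot: [3.141, -0.001, 0.457]
contact_force: [0.0, 0.9, 4.9]
opening: 0.008
```

```bash
python3 - <<'E'
from h import *
im,d,P,s=wrist('w2')
im2,d2,P2=grab('scene'); b=cv2.resize(im2[160:310,130:330],(800,600))
o=np.zeros((480,800,3),np.uint8); o[:,:400]=cv2.resize(im,(400,300))[0:300].repeat(1,0) if 0 else cv2.copyMakeBorder(cv2.resize(im,(400,300)),0,180,0,0,0)
o[:300,400:]=cv2.resize(b,(400,300)); save(o,'v3.png')
E
```

```text
clock 2.48 tcp [ 512.9 -292.1   25.3] rpy [ 3.1407e+00 -8.0000e-04  4.5670e-01]
```

View pics/v3.png

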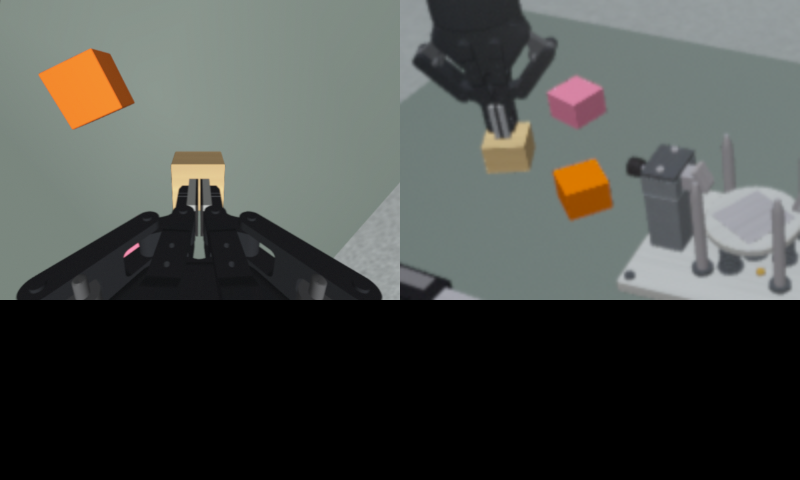

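The view shows the jaws shut in or over the block's top, with the block in place and not gripped. I'll get the heights and position from depth.

```bash
python3 - <<'E'
from h import *
Z=np.load('w2.npz');im=Z['im'];d=Z['d'];P={k:Z[k] for k in('fx','fy','cx','cy','R','t')}
W=pts(d,P); hsv=cv2.cvtColor(im,cv2.COLOR_RGB2HSV)
print({k:P[k] for k in('fx','cx','cy')})
m=(hsv[...,0]>12)&(hsv[...,0]<26)&(hsv[...,1]>50); m[:200]=0;m=clean(m)
ys,xs=np.where(m);print(m.sum(),xs.min(),xs.max(),ys.min(),ys.max())
for (x,y) in [(318,245),(318,258),(285,275),(350,275),(285,300),(350,300),(310,290),(325,290),(310,310),(325,310),(310,330)]: print((x,y),im[y,x],W[y,x].round(1))
top=W[m&(abs(W[...,2]-31)<4)]; print(top.min(0),top.max(0))
rect=cv2.minAreaRect(top[:,:2].astype(np.float32));print(rect)
E
```

```text
{'fx': array(337.31383967), 'cx': array(318.32650431), 'cy': array(236.09674012)}
5088 273 359 243 336
(318, 245) [129 109  77] [ 532.4 -283.3    6.2]
(318, 258) [126 108  76] [ 532.3 -283.4   24.1]
(285, 275) [224 197 146] [ 520.8 -272.1   31.7]
(350, 275) [226 199 148] [ 534.  -299.    31.8]
(285, 300) [232 209 155] [ 509.  -277.4   31.9]
(350, 300) [207 179 132] [ 522.2 -305.3   31. ]
(310, 290) [ 99 101 100] [ 522.2 -284.4   38.6]
(325, 290) [97 99 98] [ 525.8 -290.    40.1]
(310, 310) [ 99 100  99] [ 523.  -284.4   56.9]
(325, 310) [87 89 88] [ 525.4 -289.8   56.4]
(310, 330) [197 199 197] [ 521.8 -285.3   68.4]
[ 489.7972919  -315.38558663   27.01849551] [ 540.92530632 -265.02877898   34.85626331]
((514.9569091796875, -291.0625), (39.98651123046875, 40.17764663696289), 26.55569839477539)
```

>>> {"name": "drive_tool", "arguments": {
  "deltas": [
    [0,0,-1,0],
    [0,0,-2,0],
    [0,0,-3,0],
    [0,0,-2,0],
    [0,0,0,0],
    [0,0,0,0]
  ]
}}

```text
clock: 3.08
eef_pos: [513.2, -292.5, 106.1]
tcp_rot: [3.139, -0.002, 0.457]
contact_force: [-0.8, -0.6, 0.1]
opening: 0.002
```

```bash
python3 - <<'E'
from h import *
im,d,P,s=wrist('w3'); W=pts(d,P); R=np.array(P['R']); print('cam',(-R.T@P['t']).round(1),s['opening'],s['contact_force'])
for v in range(250,340,6): print(v,im[v,312],W[v,312].round(1))
m=clean((W[...,2]>25)&(W[...,2]<36)); print(cv2.minAreaRect(W[m][:,:2].astype(np.float32)),np.median(W[m],0))
E
```

```text
clock 3.08 tcp [ 513.2 -292.5  106.1] rpy [ 3.1391e+00 -1.7000e-03  4.5670e-01]
cam [ 586.8 -256.8  254.9] 0.0016904164972449168 [-0.79830959 -0.62702611  0.13442448]
250 [230 206 152] [ 509.9 -290.3   32.3]
256 [230 206 153] [ 505.6 -292.4   31.5]
262 [229 204 152] [ 501.4 -294.4   31.5]
268 [226 199 148] [ 497.6 -296.3   32.3]
274 [132 145 137] [ 480.4 -304.1    1.6]
280 [132 144 136] [ 476.3 -306.1    3.4]
286 [101 105 102] [ 470.6 -308.9    1.6]
292 [97 98 97] [ 522.9 -285.5  121.4]
298 [98 99 97] [ 523.2 -285.4  127.4]
304 [98 99 99] [ 523.4 -285.4  132.7]
310 [97 98 97] [ 523.3 -285.6  137.2]
316 [97 98 96] [ 523.1 -285.7  141.2]
322 [98 99 98] [ 523.3 -285.7  145.7]
328 [152 153 152] [ 523.4 -285.7  149.7]
334 [169 172 169] [ 521.  -286.9  149.5]
((545.1102905273438, -191.21408081054688), (40.12803649902344, 40.35930633544922), 49.05034255981445) [ 546.09020308 -191.44495323   31.18739143]
```

```bash
python3 - <<'E'
from h import *
im=np.load('w3.npz')['im']; d=np.load('w3.npz')['d']
save(cv2.resize(im[220:370,220:420],(800,600)),'v4.png'); print(d[240:370:10,270:370:8].astype(int))
E
```

```text
[[267 267 266 237 237 237 234 237 236 235 267 267 267]
 [270 269 268 238 239 237 238 238 238 238 269 270 269]
 [272 272 271 240 241 240 240 240 240 241 272 273 272]
 [274 275 274 243 244 245 244 244 243 242 274 275 275]
 [278 278 279 278 277 279 277 278 280 277 278 278 278]
 [279 282 280 280 280 149 149 149 281 279 282 280 282]
 [283 283 284 149 149 141 142 140 141 149 284 284 283]
 [275 285 286 140 135 135 133 133 133 141 141 286 286]
 [263 272 134 134 125 125 129 127 126 135 134 290 289]
 [259 261 119 118 117 122 121 121 118 119 118 293 292]
 [262 112 112 113 113 113 122 113 113 112 112 113 296]
 [115 109 108 108 108 108 125 108 107 108 108 108 116]
 [103 103 103 102 102 105 126 109 103 103 103 104 103]]
```

View pics/v4.png

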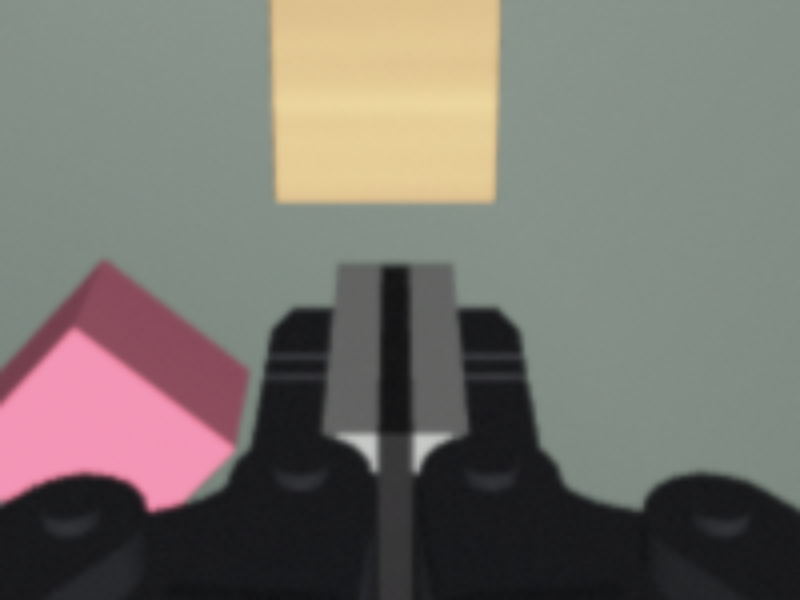

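```bash
python3 - <<'E'
from h import *
for n in('scene','top'):
    im,d,P=grab(n); W=pts(d,P)
    m=(np.hypot(W[...,0]-518,W[...,1]+290)<22)&(W[...,2]>45)&(W[...,2]<170)
    z=W[m]; print(n,len(z))
    for a in range(60,170,8):
        q=z[(z[:,2]>=a)&(z[:,2]<a+8)]
        if len(q): print(a,len(q),q.min(0).round(0),q.max(0).round(0))
E
```

```text
scene 592
108 20 [ 510. -299.  111.] [ 525. -281.  116.]
116 63 [ 503. -300.  116.] [ 527. -276.  124.]
124 70 [ 499. -300.  124.] [ 527. -275.  132.]
132 75 [ 500. -300.  132.] [ 528. -275.  140.]
140 69 [ 502. -300.  140.] [ 527. -276.  148.]
148 76 [ 510. -307.  148.] [ 529. -270.  156.]
156 125 [ 500. -307.  156.] [ 534. -270.  164.]
164 94 [ 499. -312.  164.] [ 533. -270.  170.]
top 66
108 4 [ 515. -293.  110.] [ 523. -281.  116.]
116 11 [ 514. -292.  116.] [ 522. -282.  124.]
124 9 [ 514. -291.  124.] [ 522. -282.  131.]
132 6 [ 512. -284.  132.] [ 518. -280.  139.]
140 1 [ 511. -279.  144.] [ 511. -279.  144.]
148 7 [ 510. -279.  151.] [ 519. -275.  155.]
156 21 [ 505. -278.  156.] [ 517. -271.  164.]
164 7 [ 510. -276.  164.] [ 515. -274.  169.]
```

>>> {"name": "drive_tool", "arguments": {
  "deltas": [
    [0.1,0,0,0],
    [0,0,0,0],
    [0,0,0,0],
    [0,0,0,0],
    [0,0,0,0],
    [0,0,2.5,0],
    [0,0,2.5,0],
    [0,0,2.0,0],
    [0,0,1.5,0],
    [0,0,1.1,0],
    [0,0,0.9,0],
    [0,0,0,0]
  ],
  "jaw": 0
}}

```text
clock: 4.23
eef_pos: [512.5, -291.1, -2.1]
tcp_rot: [-3.14, 0.001, 0.457]
contact_force: [-0.7, 0.2, 0.5]
opening: 0.997
```

>>> {"name": "drive_tool", "arguments": {
  "deltas": [
    [0,0,0,0],
    [0,0,0,0],
    [0,0,0,0],
    [0,0,0,0],
    [0,0,0,0],
    [0,0,0,0],
    [0,0,0,0]
  ],
  "jaw": 1,
  "force": 20
}}

```text
clock: 4.82
eef_pos: [513.9, -291.9, 0.3]
tcp_rot: [3.14, -0.001, 0.457]
contact_force: [-1.0, 0.1, 7.4]
opening: 0.467
```

>>> {"name": "drive_tool", "arguments": {
  "deltas": [
    [0,0,-0.8,0],
    [0,0,-1.5,-0.1],
    [0,0,-2,-0.12],
    [0,0,-2,-0.12],
    [0,0,-2,-0.12],
    [0,0,-2,-0.12],
    [0,0,-2,-0.12],
    [0,0,-2,-0.12],
    [0,0,-0.7,-0.12],
    [0,0,0,-0.12],
    [0,0,0,-0.119],
    [0,0,0,0]
  ]
}}

```text
clock: 5.82
eef_pos: [513.2, -291.5, 150.2]
tcp_rot: [3.141, 0.0, 1.641]
contact_force: [-0.1, -0.4, -0.9]
opening: 0.466
```

>>> {"name": "drive_tool", "arguments": {
  "deltas": [
    [1.5,0.4,0,0],
    [2.5,0.8,0,0],
    [2.7,0.8,0,0],
    [2.7,0.8,0,0],
    [2.7,0.8,0,0],
    [2.7,0.8,0,0],
    [2.5,0.8,0,0],
    [2.0,0.7,0,0],
    [1.3,0.4,0,0],
    [0.6,0,0,0],
    [0,0,0,0],
    [0,0,0,0]
  ]
}}

```text
clock: 6.82
eef_pos: [562.0, -76.4, 149.4]
tcp_rot: [-3.141, 0.0, 1.635]
contact_force: [0.8, 0.1, 0.1]
opening: 0.462
```

```bash
python3 - <<'E'
from h import *
im,d,P,s=wrist('w5'); W=pts(d,P); print(s['opening'],s['contact_force'])
hsv=cv2.cvtColor(im,cv2.COLOR_RGB2HSV)
z=W[...,2]; near=np.hypot(W[...,0]-559,W[...,1]+16)<48
m=clean(near&(abs(z-50)<4)); 
print('bed',m.sum(),np.median(z[m]),cv2.minEnclosingCircle(W[m][:,:2].astype(np.float32)))
for sx in(1,-1):
  for sy in(1,-1):
    q=W[(np.hypot(W[...,0]-559-33*sx+2*sy,W[...,1]+16-33*sy-2*sx)<14)&(z>93)&(z<104)]
    print(sx,sy,len(q),np.median(q,0).round(1) if len(q) else '')
b=(hsv[...,0]>12)&(hsv[...,0]<26)&(hsv[...,1]>50); b=clean(b); q=W[b]; print('blk',b.sum(),q.min(0),np.median(q,0),q.max(0))
save(im,'v5.png')
E
```

```text
clock 6.82 tcp [562.  -76.4 149.4] rpy [-3.1412e+00  3.0000e-04  1.6351e+00]
0.46165797970212197 [0.83466618 0.08019755 0.10269855]
bed 9774 50.900931490040605 ((563.1760864257812, -15.808173179626465), 39.874603271484375)
1 1 160 [592.9  18.8  97.5]
1 -1 124 [597.  -45.3  97.5]
-1 1 162 [529.1  14.7  97.7]
-1 -1 123 [533.2 -49.2  97.8]
blk 10933 [ 523.52073696 -250.51741288    1.23717206] [563.04646934 -69.15929503 180.09913018] [623.08509123   4.10770665 298.02423492]
```

View pics/v5.png

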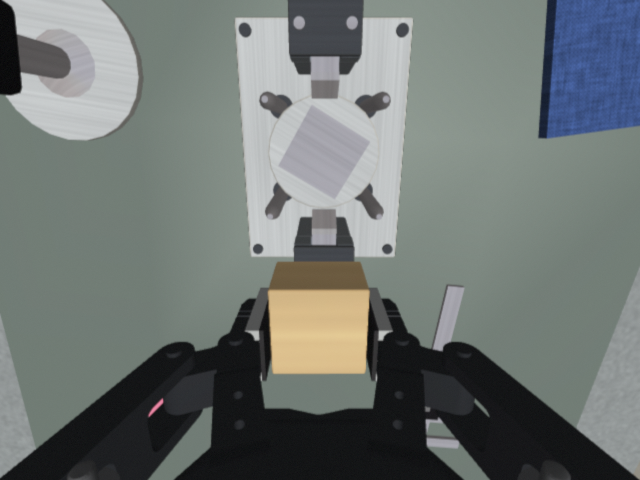

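Held block seen at about (319,330), level between the pads; bed disc centred at about (323,150). I'll measure the block's top centre against the bed in the same frame.

```bash
python3 - <<'E'
from h import *
Z=np.load('w5.npz');im=Z['im'];d=Z['d'];P={k:Z[k] for k in('fx','fy','cx','cy','R','t')};W=pts(d,P)
hsv=cv2.cvtColor(im,cv2.COLOR_RGB2HSV);z=W[...,2]
b=clean((hsv[...,1]>50)&(abs(z-180)<6)&(np.hypot(W[...,0]-562,W[...,1]+76)<40)&(hsv[...,0]>12)&(hsv[...,0]<26)); q=W[b]
print(b.sum(),np.median(q,0),cv2.minAreaRect(q[:,:2].astype(np.float32)))
c=np.array(cv2.minAreaRect(q[:,:2].astype(np.float32))[0]); D=np.array([563.1,-15.5])-c; print(D,toolshift(*D,1.635))
E
```

```text
8888 [563.40625444 -73.73830325 180.26183636] ((563.3506469726562, -76.57960510253906), (41.96829605102539, 40.96393966674805), 3.2846407890319824)
[-0.25064697 61.0796051 ] (np.float64(61.0), np.float64(3.7))
```

>>> {"name": "drive_tool", "arguments": {
  "deltas": [
    [0.6,0,0,0],
    [1.5,0.1,0,0],
    [2.0,0.1,0,0],
    [1.4,0.1,0,0],
    [0.6,0.07,0,0],
    [0,0,0,0],
    [0,0,0,0],
    [0,0,1.5,0],
    [0,0,1.5,0],
    [0,0,1.0,0],
    [0,0,0.5,0],
    [0,0,0,0]
  ]
}}

```text
clock: 7.87
eef_pos: [561.3, -15.2, 103.2]
tcp_rot: [-3.139, -0.0, 1.635]
contact_force: [-0.5, 0.3, -0.0]
opening: 0.462
```

```bash
python3 - <<'E'
from h import *
im,d,P,s=wrist('w6'); W=pts(d,P);z=W[...,2]
hsv=cv2.cvtColor(im,cv2.COLOR_RGB2HSV); e=s['eef_pos']
b=clean((hsv[...,1]>50)&(abs(z-e[2]-31)<6)&(np.hypot(W[...,0]-e[0],W[...,1]-e[1])<40)&(hsv[...,0]>12)&(hsv[...,0]<26)); q=W[b]
print('blk',b.sum(),np.median(q,0),cv2.minAreaRect(q[:,:2].astype(np.float32)))
for sx in(1,-1):
  for sy in(1,-1):
    q=W[(np.hypot(W[...,0]-563-33*sx+2*sy,W[...,1]+15.5-33*sy-2*sx)<14)&(z>93)&(z<104)]
    print(sx,sy,len(q),np.median(q,0).round(1) if len(q) else '')
m=(abs(z-50)<4)&(np.hypot(W[...,0]-563,W[...,1]+15.5)<45); q=W[m]; print('bed ymax',m.sum(), q[:,1].max() if len(q) else '')
E
```

```text
clock 7.87 tcp [561.3 -15.2 103.2] rpy [-3.1394e+00 -1.0000e-04  1.6353e+00]
blk 8856 [562.7469286  -12.72096129 134.13207028] ((562.9674072265625, -15.528932571411133), (41.6730842590332, 41.42229461669922), 4.602740287780762)
1 1 206 [592.8  20.7  97.6]
1 -1 0 
-1 1 210 [529.1  16.8  97.5]
-1 -1 0 
bed ymax 6689 23.56535394878912
```

>>> {"name": "drive_tool", "arguments": {
  "deltas": [
    [0,0,1.0,0],
    [0,0,1.5,0],
    [0,0,1.2,0],
    [0,0,0.7,0],
    [0,0,0.4,0],
    [0,0,0.2,0],
    [0,0,0.1,0],
    [0,0,0.1,0],
    [0,0,0,0],
    [0,0,0,0]
  ]
}}

```text
clock: 8.75
eef_pos: [562.4, -14.8, 52.8]
tcp_rot: [3.141, 0.0, 1.636]
contact_force: [0.6, -0.4, 0.4]
opening: 0.464
```

>>> {"name": "drive_tool", "arguments": {
  "deltas": [
    [0,0,0.1,0],
    [0,0,0.1,0],
    [0,0,0,0]
  ]
}}

```text
clock: 9.0
eef_pos: [562.1, -14.8, 50.3]
tcp_rot: [-3.142, -0.0, 1.636]
contact_force: [-0.6, 0.4, -0.4]
opening: 0.464
```

>>> {"name": "drive_tool", "arguments": {
  "deltas": [
    [0,0,0.1,0],
    [0,0,0,0],
    [0,0,0,0]
  ]
}}

```text
clock: 9.25
eef_pos: [562.2, -14.8, 49.6]
tcp_rot: [3.142, 0.0, 1.636]
contact_force: [-0.5, 0.4, 3.8]
opening: 0.467
```

>>> {"name": "drive_tool", "arguments": {
  "deltas": [
    [0,0,0.05,0],
    [0,0,0,0],
    [0,0,0,0]
  ]
}}

```text
clock: 9.5
eef_pos: [562.2, -14.8, 48.9]
tcp_rot: [3.141, 0.0, 1.636]
contact_force: [-0.8, 0.2, 4.2]
opening: 0.467
```

>>> {"name": "drive_tool", "arguments": {
  "deltas": [
    [0,0,0,0],
    [0,0,0,0],
    [0,0,0,0],
    [0,0,0,0],
    [0,0,0,0],
    [0,0,-1.5,0],
    [0,0,-2.5,0],
    [0,0,-3.5,0],
    [0,0,-3.5,0],
    [0,0,-3,0],
    [-1,0,-1,0],
    [-2,0,0,0]
  ],
  "jaw": 0
}}

```text
clock: 10.5
eef_pos: [566.0, -44.0, 202.3]
tcp_rot: [3.136, 0.0, 1.638]
contact_force: [0.1, 0.2, -0.8]
opening: 1.002
```

>>> {"name": "drive_tool", "arguments": {
  "deltas": [
    [-2,0,0,0],
    [-1,0,0,0],
    [0,0,0,0],
    [0,0,0,0]
  ]
}}

```text
clock: 10.83
eef_pos: [565.6, -74.8, 198.2]
tcp_rot: [-3.141, -0.001, 1.634]
contact_force: [0.6, -0.2, -0.4]
opening: 1.002
```

```bash
python3 - <<'E'
from h import *
im,d,P,s=wrist('w7'); W=pts(d,P);z=W[...,2]
c=np.array([563,-15.5]); rr=np.hypot(W[...,0]-c[0],W[...,1]-c[1])
b=clean((abs(z-81)<4)&(rr<32)); print('blk',b.sum(),np.median(z[b]),cv2.minAreaRect(W[b][:,:2].astype(np.float32)))
m=clean((abs(z-50)<4)&(rr<48)); print('bed',m.sum(),np.median(z[m]),cv2.minEnclosingCircle(W[m][:,:2].astype(np.float32)))
E
```

```text
clock 10.83 tcp [565.6 -74.8 198.2] rpy [-3.1406e+00 -6.0000e-04  1.6343e+00]
blk 2738 81.15970684791489 ((563.657470703125, -15.89515495300293), (40.12141418457031, 39.21035385131836), 3.677051067352295)
bed 4111 50.74087190961417 ((563.2039184570312, -15.986751556396484), 39.93928909301758)
```

>>> {"name": "drive_tool", "arguments": {
  "deltas": [
    [1.5,-0.4,0,0],
    [2.8,-0.8,0,0],
    [3.4,-0.9,0,0],
    [3.4,-0.9,0,0],
    [3.4,-0.9,0,0],
    [3.4,-0.9,0,0],
    [3.4,-0.9,0,0],
    [3.4,-0.9,0,0],
    [3.0,-0.8,0,0],
    [2.0,-0.5,0,0],
    [0.9,-0.1,0,0],
    [0,0,0,0]
  ]
}}

```text
clock: 11.88
eef_pos: [465.1, 227.9, 198.8]
tcp_rot: [-3.141, -0.0, 1.639]
contact_force: [0.6, 0.5, 0.3]
opening: 1.001
```

```bash
cat > g.py <<'E'
from h import *
import sys
im,d,P,s=wrist(sys.argv[1]); W=pts(d,P);z=W[...,2]
c=np.array([464,283]); rr=np.hypot(W[...,0]-c[0],W[...,1]-c[1])
b=clean((abs(z-91)<4)&(rr<45)); q=W[b][:,:2].astype(np.float32); print('grip',b.sum(),np.median(z[b]),cv2.minAreaRect(q))
m=clean((abs(z-9)<4)&(rr<60)); q=W[m][:,:2].astype(np.float32); print('disc',m.sum(),np.median(z[m]),cv2.minEnclosingCircle(q),cv2.minAreaRect(q))
E
python3 g.py w8
```

```text
clock 11.88 tcp [465.1 227.9 198.8] rpy [-3.1413e+00 -4.0000e-04  1.6392e+00]
grip 1645 90.98453951537509 ((465.5206298828125, 288.0072937011719), (35.85204315185547, 26.01373863220215), 27.748859405517578)
disc 3710 9.32252984466751 ((465.6656799316406, 287.7884521484375), 39.941162109375) ((465.55548095703125, 287.958740234375), (79.20061492919922, 78.82035064697266), 79.9430923461914)
```

>>> {"name": "drive_tool", "arguments": {
  "deltas": [
    [0,0,0,0.1],
    [0,0,0,0.12],
    [0,0,0,0.12],
    [0,0,0,0.12],
    [0,0,0,0.12],
    [0,0,0,0.12],
    [0,0,0,0.12],
    [0,0,0,0.12],
    [0,0,0,0.12],
    [0,0,0,0.095],
    [0,0,0,0]
  ]
}}

```text
clock: 12.85
eef_pos: [466.5, 224.2, 198.7]
tcp_rot: [3.141, 0.0, 0.475]
contact_force: [0.6, 0.0, -0.7]
opening: 0.999
```

>>> {"name": "drive_tool", "arguments": {
  "deltas": [
    [0.6,-1.0,1,0],
    [0.8,-1.5,2,0],
    [0.9,-1.7,2,0],
    [0.5,-1.1,1.5,0],
    [0,0,1,0],
    [0,0,0,0],
    [0,0,0,0]
  ]
}}

```text
clock: 13.43
eef_pos: [466.2, 284.8, 123.2]
tcp_rot: [3.141, 0.002, 0.482]
contact_force: [0.5, -0.3, -0.4]
opening: 1.002
```

```bash
python3 g.py w9
```

```text
clock 13.43 tcp [466.2 284.8 123.2] rpy [3.1413e+00 1.8000e-03 4.8240e-01]
grip 2381 90.99660576306098 ((465.81256103515625, 288.5501708984375), (35.22861099243164, 25.888635635375977), 26.720109939575195)
disc 4982 9.383370898635434 ((465.21856689453125, 288.1343688964844), 40.05215835571289) ((468.0832214355469, 289.10711669921875), (74.03411865234375, 78.83805847167969), 24.158458709716797)
```

>>> {"name": "drive_tool", "arguments": {
  "deltas": [
    [0.1,-0.2,1.0,0],
    [0,-0.1,2.0,0],
    [0,0,2.0,0],
    [0,0,1.5,0],
    [0,0,0.8,0],
    [0,0,0.5,0],
    [0,0,0,0],
    [0,0,0,0]
  ]
}}

```text
clock: 14.15
eef_pos: [466.6, 288.7, 46.4]
tcp_rot: [-3.142, -0.001, 0.481]
contact_force: [0.2, 0.3, 1.1]
opening: 1.004
```

>>> {"name": "drive_tool", "arguments": {
  "deltas": [
    [0,0,0,0],
    [0,0,0,0],
    [0,0,0,0],
    [0,0,0,0],
    [0,0,0,0],
    [0,0,0,0],
    [0,0,0,0],
    [0,0,0,0]
  ],
  "jaw": 1,
  "force": 80
}}

```text
clock: 14.82
eef_pos: [466.3, 288.7, 46.2]
tcp_rot: [-3.142, -0.0, 0.481]
contact_force: [-1.8, -0.8, 5.3]
opening: 0.295
```

```bash
python3 - <<'E'
from h import *
im,d,P,s=wrist('w10'); im2,_,_=grab('scene'); 
o=np.zeros((300,800,3),np.uint8); o[:,:400]=cv2.resize(im,(400,300)); o[:,400:]=cv2.resize(im2[180:330,400:600],(400,300)); save(o,'v6.png')
E
```

```text
clock 14.82 tcp [466.3 288.7  46.2] rpy [-3.1415e+00 -5.0000e-04  4.8080e-01]
```

View pics/v6.png

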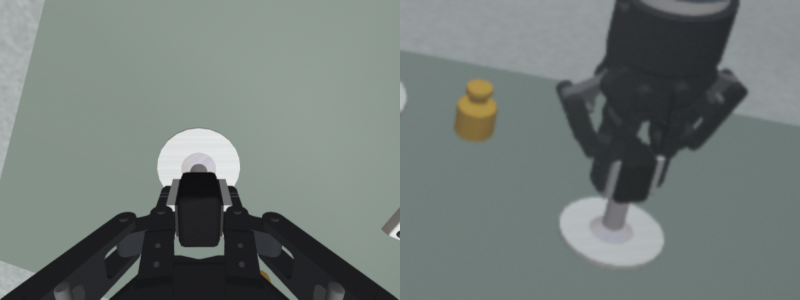

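>>> {"name": "drive_tool", "arguments": {
  "deltas": [
    [0,0,-0.5,0],
    [0,0,-1.2,0],
    [0,0,-2,-0.1],
    [0,0,-2.2,-0.12],
    [0,0,-2.2,-0.12],
    [0,0,-2.2,-0.12],
    [0,0,-2.2,-0.12],
    [0,0,-1.5,-0.12],
    [0,0,-0.5,-0.12],
    [0,0,0,-0.12],
    [0,0,0,-0.12],
    [0,0,0,-0.095]
  ]
}}

```text
clock: 15.92
eef_pos: [465.9, 288.4, 191.8]
tcp_rot: [3.141, -0.0, 1.642]
contact_force: [-0.3, -0.4, -2.5]
opening: 0.298
```

>>> {"name": "drive_tool", "arguments": {
  "deltas": [
    [0,0,0,0],
    [-1.2,0.3,0,0],
    [-2.5,0.6,0,0],
    [-3.5,0.9,0,0],
    [-3.8,0.9,0,0],
    [-3.8,0.9,0,0],
    [-3.8,0.9,0,0],
    [-3.8,0.9,0,0],
    [-3.5,0.9,0,0],
    [-2.7,0.7,0,0],
    [-1.6,0.4,0,0],
    [-0.7,0.1,0,0]
  ]
}}

```text
clock: 16.92
eef_pos: [561.4, -18.0, 191.1]
tcp_rot: [3.141, 0.001, 1.63]
contact_force: [-0.3, -0.7, -3.3]
opening: 0.295
```

>>> {"name": "drive_tool", "arguments": {
  "deltas": [
    [0,0,0,0],
    [0,0,0,0],
    [0,0,0,0]
  ]
}}

```text
clock: 17.17
eef_pos: [560.5, -14.0, 190.9]
tcp_rot: [-3.141, -0.0, 1.635]
contact_force: [0.2, 0.6, -1.9]
opening: 0.295
```

```bash
cat > k.py <<'E'
from h import *
import sys
im,d,P,s=wrist(sys.argv[1]); W=pts(d,P);z=W[...,2];e=s['eef_pos']
rr=np.hypot(W[...,0]-e[0],W[...,1]-e[1]); zt=e[2]-46.2+8+1
m=clean((abs(z-zt)<4)&(rr<50)); q=W[m]; A=np.c_[q,np.ones(len(q))]
print('disc z',np.median(q[:,2]),zt,'n',len(q)); n=np.linalg.lstsq(np.c_[q[:,:2],np.ones(len(q))],q[:,2],rcond=None)[0]; print('tilt',n[:2])
h=cv2.convexHull(q[:,:2].astype(np.float32))[:,0]
# circle fit of known radius on outer hull points toward camera (+y)
from scipy.optimize import least_squares
f=lambda c,h:np.hypot(h[:,0]-c[0],h[:,1]-c[1])-40
h=h[h[:,1]>e[1]-5]
c=least_squares(f,e[:2],args=(h,),loss='soft_l1').x; print('disc c',c.round(1),np.abs(f(c,h)).mean().round(2),'circ',cv2.minEnclosingCircle(h))
D=np.array([563.1,-15.9])-c; print('to go',D.round(1),toolshift(*D,s['tcp_rot'][2]))
for sx in(1,-1):
    p=W[(np.hypot(W[...,0]-563-33*sx+2,W[...,1]+15.5-33-2*sx)<14)&(z>93)&(z<104)]
    print('post',sx,len(p),np.median(p,0).round(1) if len(p) else '')
E
python3 k.py w11
```

```text
clock 17.17 tcp [560.5 -14.  190.9] rpy [-3.1411e+00 -4.0000e-04  1.6354e+00]
disc z 154.09080145949486 153.67045706853276 n 8085
tilt [-0.00774409 -0.01004872]
disc c [561.6 -16.7] 0.16 circ ((561.6412963867188, -14.803984642028809), 39.46217346191406)
to go [1.5 0.8] (np.float64(0.7), np.float64(1.5))
post 1 86 [593.1  20.2  98. ]
post -1 90 [528.9  16.2  98. ]
```

>>> {"name": "drive_tool", "arguments": {
  "deltas": [
    [0.07,0.15,0.5,0],
    [0,0,1.0,0],
    [0,0,1.2,0],
    [0,0,0.8,0],
    [0,0,0.4,0],
    [0,0,0,0],
    [0,0,0,0]
  ]
}}

```text
clock: 17.8
eef_pos: [562.3, -14.1, 151.4]
tcp_rot: [-3.141, -0.0, 1.636]
contact_force: [-0.0, -0.2, -2.2]
opening: 0.296
```

```bash
python3 k.py w12; python3 - <<'E'
from h import *
im=np.load('w12.npz')['im']; save(im[100:400],'v7.png')
E
```

```text
clock 17.8 tcp [562.3 -14.1 151.4] rpy [-3.1406e+00 -1.0000e-04  1.6357e+00]
disc z 114.63050155174939 114.19825970756567 n 8081
tilt [-0.00817161 -0.00981833]
disc c [563.2 -16.7] 0.14 circ ((563.4677734375, -13.95249080657959), 39.5876350402832)
to go [-0.1  0.8] (np.float64(0.9), np.float64(-0.0))
post 1 116 [592.9  20.4  97.5]
post -1 119 [528.8  16.5  97.9]
```

View pics/v7.png

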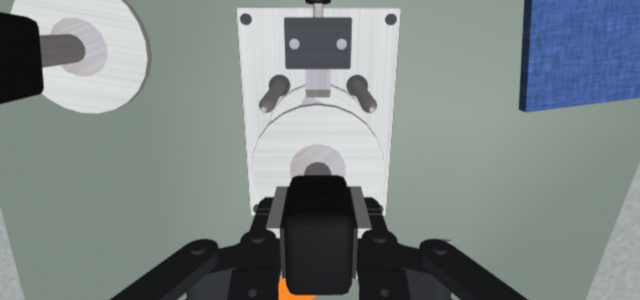

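>>> {"name": "drive_tool", "arguments": {
  "deltas": [
    [0.08,0,0.2,0],
    [0,0,0.3,0],
    [0,0,0.3,0],
    [0,0,0.2,0],
    [0,0,0,0]
  ]
}}

```text
clock: 18.27
eef_pos: [562.1, -13.3, 141.4]
tcp_rot: [-3.141, -0.0, 1.636]
contact_force: [-0.7, 0.1, -2.6]
opening: 0.295
```

>>> {"name": "drive_tool", "arguments": {
  "deltas": [
    [0,0,0.2,0],
    [0,0,0.2,0],
    [0,0,0.2,0],
    [0,0,0,0]
  ]
}}

```text
clock: 18.6
eef_pos: [562.2, -13.3, 135.4]
tcp_rot: [-3.141, -0.0, 1.636]
contact_force: [0.2, -0.2, -2.9]
opening: 0.296
```

>>> {"name": "drive_tool", "arguments": {
  "deltas": [
    [0,0,0.2,0],
    [0,0,0.2,0],
    [0,0,0.1,0],
    [0,0,0,0]
  ]
}}

```text
clock: 18.93
eef_pos: [562.3, -13.3, 130.6]
tcp_rot: [-3.141, -0.0, 1.636]
contact_force: [-0.9, -0.0, -3.2]
opening: 0.298
```

>>> {"name": "drive_tool", "arguments": {
  "deltas": [
    [0,0,0.1,0],
    [0,0,0.1,0],
    [0,0,0.1,0],
    [0,0,0,0]
  ]
}}

```text
clock: 19.27
eef_pos: [562.3, -13.3, 127.7]
tcp_rot: [-3.141, -0.0, 1.636]
contact_force: [-1.0, -0.2, -2.7]
opening: 0.295
```

>>> {"name": "drive_tool", "arguments": {
  "deltas": [
    [0,0,0.1,0],
    [0,0,0.1,0],
    [0,0,0,0]
  ]
}}

```text
clock: 19.52
eef_pos: [562.7, -13.3, 125.9]
tcp_rot: [3.141, -0.0, 1.636]
contact_force: [0.6, 0.7, -1.3]
opening: 0.295
```

>>> {"name": "drive_tool", "arguments": {
  "deltas": [
    [0,0,0.1,0],
    [0,0,0.1,0],
    [0,0,0.1,0],
    [0,0,0,0]
  ]
}}

```text
clock: 19.85
eef_pos: [562.7, -13.2, 123.0]
tcp_rot: [3.141, -0.0, 1.636]
contact_force: [1.0, 0.6, 2.3]
opening: 0.298
```

>>> {"name": "drive_tool", "arguments": {
  "deltas": [
    [0,0,0.1,0],
    [0,0,0.1,0],
    [0,0,0.1,0],
    [0,0,0.1,0],
    [0,0,0,0]
  ]
}}

```text
clock: 20.27
eef_pos: [562.7, -13.3, 118.8]
tcp_rot: [3.141, -0.0, 1.636]
contact_force: [1.6, 0.4, 3.5]
opening: 0.298
```

>>> {"name": "drive_tool", "arguments": {
  "deltas": [
    [0,0,0.1,0],
    [0,0,0.1,0],
    [0,0,0.1,0],
    [0,0,0.1,0],
    [0,0,0,0]
  ]
}}

```text
clock: 20.68
eef_pos: [562.7, -13.3, 114.8]
tcp_rot: [3.141, 0.0, 1.636]
contact_force: [1.0, 1.0, 3.7]
opening: 0.294
```

>>> {"name": "drive_tool", "arguments": {
  "deltas": [
    [0,0,0.1,0],
    [0,0,0.1,0],
    [0,0,0.1,0],
    [0,0,0.1,0],
    [0,0,0,0]
  ]
}}

```text
clock: 21.1
eef_pos: [562.7, -13.3, 110.9]
tcp_rot: [3.141, 0.0, 1.636]
contact_force: [1.3, 0.8, 4.4]
opening: 0.292
```

>>> {"name": "drive_tool", "arguments": {
  "deltas": [
    [0,0,0.1,0],
    [0,0,0.1,0],
    [0,0,0.1,0],
    [0,0,0,0]
  ]
}}

```text
clock: 21.43
eef_pos: [562.7, -13.3, 108.0]
tcp_rot: [3.141, 0.0, 1.636]
contact_force: [-0.2, 0.3, 6.1]
opening: 0.296
```

>>> {"name": "drive_tool", "arguments": {
  "deltas": [
    [0,0,0.1,0],
    [0,0,0.05,0],
    [0,0,0,0]
  ]
}}

```text
clock: 21.68
eef_pos: [562.8, -13.3, 106.6]
tcp_rot: [3.141, 0.0, 1.636]
contact_force: [0.3, 1.3, 5.8]
opening: 0.292
```

>>> {"name": "drive_tool", "arguments": {
  "deltas": [
    [0,0,0.05,0],
    [0,0,0,0],
    [0,0,0.05,0],
    [0,0,0,0]
  ]
}}

```text
clock: 22.02
eef_pos: [562.7, -13.3, 105.6]
tcp_rot: [3.141, 0.0, 1.636]
contact_force: [0.7, 0.7, 6.5]
opening: 0.298
```

>>> {"name": "drive_tool", "arguments": {
  "deltas": [
    [0,0,0.05,0],
    [0,0,0,0],
    [0,0,0.05,0],
    [0,0,0,0]
  ]
}}

```text
clock: 22.35
eef_pos: [562.7, -13.3, 104.6]
tcp_rot: [3.141, 0.0, 1.636]
contact_force: [0.3, -0.4, 7.1]
opening: 0.294
```

>>> {"name": "drive_tool", "arguments": {
  "deltas": [
    [0,0,0.05,0],
    [0,0,0,0],
    [0,0,0.05,0],
    [0,0,0,0]
  ]
}}

```text
clock: 22.68
eef_pos: [562.7, -13.3, 103.6]
tcp_rot: [3.141, 0.0, 1.636]
contact_force: [1.5, 0.6, 7.3]
opening: 0.294
```

>>> {"name": "drive_tool", "arguments": {
  "deltas": [
    [0,0,0.05,0],
    [0,0,0,0],
    [0,0,0.05,0],
    [0,0,0,0]
  ]
}}

```text
clock: 23.02
eef_pos: [562.7, -13.3, 102.7]
tcp_rot: [3.141, 0.0, 1.636]
contact_force: [0.2, 0.2, 7.5]
opening: 0.292
```

>>> {"name": "drive_tool", "arguments": {
  "deltas": [
    [0,0,0.05,0],
    [0,0,0,0],
    [0,0,0.05,0],
    [0,0,0,0]
  ]
}}

```text
clock: 23.35
eef_pos: [562.7, -13.3, 101.7]
tcp_rot: [3.141, 0.0, 1.636]
contact_force: [0.2, 0.7, 8.1]
opening: 0.289
```

>>> {"name": "drive_tool", "arguments": {
  "deltas": [
    [0,0,0.05,0],
    [0,0,0,0],
    [0,0,0,0]
  ]
}}

```text
clock: 23.6
eef_pos: [562.7, -13.3, 101.3]
tcp_rot: [3.141, 0.0, 1.636]
contact_force: [0.2, 1.3, 7.7]
opening: 0.294
```

>>> {"name": "drive_tool", "arguments": {
  "deltas": [
    [0,0,0.05,0],
    [0,0,0,0],
    [0,0,0,0]
  ]
}}

```text
clock: 23.85
eef_pos: [562.7, -13.3, 100.8]
tcp_rot: [3.141, 0.0, 1.636]
contact_force: [0.8, 0.9, 9.0]
opening: 0.297
```

>>> {"name": "drive_tool", "arguments": {
  "deltas": [
    [0,0,0.05,0],
    [0,0,0,0],
    [0,0,0,0]
  ]
}}

```text
clock: 24.1
eef_pos: [562.8, -13.3, 100.4]
tcp_rot: [3.141, 0.0, 1.636]
contact_force: [0.9, 0.9, 9.7]
opening: 0.295
```

>>> {"name": "drive_tool", "arguments": {
  "deltas": [
    [0,0,0.05,0],
    [0,0,0,0],
    [0,0,0,0]
  ]
}}

```text
clock: 24.35
eef_pos: [562.8, -13.3, 100.2]
tcp_rot: [3.141, 0.0, 1.636]
contact_force: [-1.0, 1.6, 12.3]
opening: 0.297
```

>>> {"name": "drive_tool", "arguments": {
  "deltas": [
    [0,0,0.05,0],
    [0,0,0,0],
    [0,0,0,0]
  ]
}}

```text
clock: 24.6
eef_pos: [562.9, -13.3, 100.1]
tcp_rot: [3.141, 0.0, 1.636]
contact_force: [-2.1, 0.2, 17.5]
opening: 0.295
```

>>> {"name": "drive_tool", "arguments": {
  "deltas": [
    [0,0,0.03,0],
    [0,0,0,0],
    [0,0,0,0]
  ]
}}

```text
clock: 24.85
eef_pos: [562.9, -13.3, 100.0]
tcp_rot: [3.141, 0.0, 1.636]
contact_force: [-3.1, 1.7, 20.0]
opening: 0.294
```

>>> {"name": "drive_tool", "arguments": {
  "deltas": [
    [0,0,0,0],
    [0,0,0,0],
    [0,0,0,0]
  ]
}}

```text
clock: 25.1
eef_pos: [562.9, -13.3, 100.0]
tcp_rot: [3.141, 0.0, 1.636]
contact_force: [-2.4, 0.1, 19.9]
opening: 0.299
```

>>> {"name": "drive_tool", "arguments": {
  "deltas": [
    [0,0,0,0],
    [0,0,0,0],
    [0,0,0,0],
    [0,0,0,0],
    [0,0,-0.05,0],
    [0,0,-0.05,0],
    [0,0,-0.1,0],
    [0,0,-0.1,0],
    [0,0,-0.1,0],
    [0,0,-0.1,0],
    [0,0,-0.1,0],
    [0,0,0,0]
  ]
}}

```text
clock: 26.1
eef_pos: [562.7, -13.3, 105.0]
tcp_rot: [3.141, 0.0, 1.636]
contact_force: [0.1, 0.8, 6.5]
opening: 0.298
```

>>> {"name": "drive_tool", "arguments": {
  "deltas": [
    [0,0,-0.1,0],
    [0,0,-0.05,0],
    [0,0,0,0],
    [0,0,0,0]
  ]
}}

```text
clock: 26.43
eef_pos: [562.7, -13.3, 106.4]
tcp_rot: [3.141, 0.0, 1.636]
contact_force: [1.1, 0.8, 6.1]
opening: 0.293
```

>>> {"name": "drive_tool", "arguments": {
  "deltas": [
    [0,0,-0.05,0],
    [0,0,-0.05,0],
    [0,0,0,0],
    [0,0,0,0]
  ]
}}

```text
clock: 26.77
eef_pos: [562.7, -13.3, 107.3]
tcp_rot: [3.141, 0.0, 1.636]
contact_force: [1.4, 0.6, 7.0]
opening: 0.294
```

>>> {"name": "drive_tool", "arguments": {
  "deltas": [
    [0,0,-0.05,0],
    [0,0,-0.03,0],
    [0,0,0,0],
    [0,0,0,0]
  ]
}}

```text
clock: 27.1
eef_pos: [562.7, -13.3, 108.0]
tcp_rot: [3.141, 0.0, 1.636]
contact_force: [0.8, 0.9, 6.2]
opening: 0.295
```

>>> {"name": "drive_tool", "arguments": {
  "deltas": [
    [0,0,-0.05,0],
    [0,0,0,0],
    [0,0,0,0]
  ]
}}

```text
clock: 27.35
eef_pos: [562.6, -13.3, 108.2]
tcp_rot: [3.141, 0.0, 1.636]
contact_force: [4.2, 0.6, -0.5]
opening: 0.296
```

>>> {"name": "drive_tool", "arguments": {
  "deltas": [
    [0,0,-0.05,0],
    [0,0,0,0],
    [0,0,0,0]
  ]
}}

```text
clock: 27.6
eef_pos: [562.5, -13.3, 108.2]
tcp_rot: [3.141, 0.0, 1.636]
contact_force: [5.4, 0.3, -6.8]
opening: 0.293
```

>>> {"name": "drive_tool", "arguments": {
  "deltas": [
    [0,0,0.05,0],
    [0,0,0,0],
    [0,0,0,0]
  ]
}}

```text
clock: 27.85
eef_pos: [562.6, -13.3, 108.2]
tcp_rot: [3.141, 0.0, 1.636]
contact_force: [5.3, 0.6, -4.7]
opening: 0.293
```

>>> {"name": "drive_tool", "arguments": {
  "deltas": [
    [0,0,0,0],
    [0,0,0,0],
    [0,0,0,0],
    [0,0,0,0],
    [0,0,0,0],
    [0,0,0,0],
    [0,0,-1,0],
    [0,0,-2,0],
    [0,0,-3,0],
    [0,0,-3,0],
    [-1,0,-2,0],
    [-2,0,0,0]
  ],
  "jaw": 0
}}

```text
clock: 28.85
eef_pos: [567.0, -42.4, 224.1]
tcp_rot: [3.134, 0.0, 1.638]
contact_force: [0.5, -0.9, 0.0]
opening: 1.0
```

>>> {"name": "drive_tool", "arguments": {
  "deltas": [
    [-2.5,0,0,0],
    [-2.5,0,0,0],
    [-1,0,0,0],
    [0,0,0,0],
    [0,0,0,0]
  ]
}}

```text
clock: 29.27
eef_pos: [568.1, -103.0, 218.6]
tcp_rot: [-3.142, -0.001, 1.634]
contact_force: [-0.4, -0.4, -0.3]
opening: 1.001
```

```bash
python3 - <<'E'
from h import *
im,d,P,s=wrist('w13'); W=pts(d,P);z=W[...,2]
rr=np.hypot(W[...,0]-563,W[...,1]+15.9)
m=clean((abs(z-71)<4)&(rr<46)); q=W[m]; print('disc',len(q),np.median(q[:,2]),cv2.minEnclosingCircle(q[:,:2].astype(np.float32)),'tilt',np.linalg.lstsq(np.c_[q[:,:2],np.ones(len(q))],q[:,2],rcond=None)[0][:2])
g=clean((abs(z-153)<5)&(rr<40)); print('grip',np.median(z[g]),cv2.minAreaRect(W[g][:,:2].astype(np.float32)))
i2,_,_=grab('scene'); o=np.zeros((400,800,3),np.uint8); o[:,:400]=cv2.resize(im[60:380,160:480],(400,400)); o[:,400:]=cv2.resize(i2[200:330,240:380][:, :130],(400,400)); save(o,'v8.png')
E
```

```text
clock 29.27 tcp [ 568.1 -103.   218.6] rpy [-3.1415e+00 -5.0000e-04  1.6344e+00]
disc 4822 71.34864132414313 ((563.8177490234375, -16.11849021911621), 39.96181869506836) tilt [-0.00591895 -0.00056684]
grip 152.96796436155745 ((564.2221069335938, -16.053180694580078), (25.891874313354492, 35.461204528808594), 4.015079498291016)
```

View pics/v8.png

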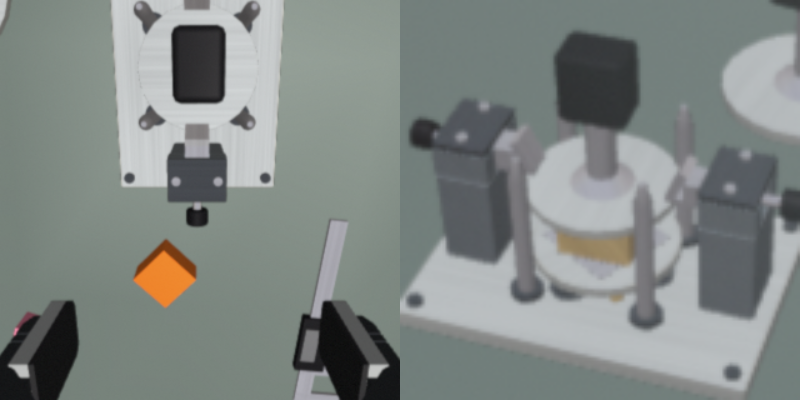

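The plate is level and latched, with both bolts over its rim at left (200,140) and right (197,10), and the block is clamped centrally.

```bash
python3 -c "
from h import *
job.sign_off(); print(r.sense()['clock'])"
```

```text
the job is handed in; nothing more can be done
the job is handed in; nothing more can be done
```

The creep cell is loaded and latched, and I handed the job in at about 29 s of the 72 s allowed. Sign-off gives no verdict, so what follows rests on my own checks.

**What I did**
- **Block:** I set it on the bed about 0.5 mm off centre and let go.
- **Pressing:** I lowered the plate between the posts and pressed it down in steps of 1 mm or less. The bed reached its stops about 26 mm below first contact with the block. I held it there for about 0.8 s at about 23 N of push, worked out from 20 N at the wrist plus the plate's 3 N weight.
- **Latching:** I eased back up about 8 mm until the catches took the load, then opened the jaws and backed away.

**Last checks**
- **Plate:** its origin is about 62 to 63 mm above the cell's, within about 1 mm of its centre and tilted about 0.006 rad.
- **Catches:** both bolts look to be over the rim, judged by eye in the pictures. I did not measure how far home they are.
- **Clamp force:** I did not measure it after letting go.
- **Robot and bench:** the robot is touching nothing, and I touched none of the other things on the bench.

**What failed or disagreed**
- **First grasp:** the jaws shut on top of the block without moving it. The cameras showed the shut fingertips about 5 mm above the reported TCP, not 17 mm ahead of it, so I worked from the measured height.
- **Camera positions:** the top and wrist cameras disagreed by about 4 mm in x, so I used the wrist camera for all the placing.
- **Release:** just before the jaws opened there was still about 5 N pulling up and 5 N sideways on the grip. The plate showed no shift afterwards.

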